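# Refit the lens of a stall's table projector

### The job

The lens has been taken out of the small tilted projector on the stall table. Set the lens, domed side up, fully into the projector's round cell without dropping it, let go, then put the retaining ring over it and screw the ring down clockwise until it is snug, fully home and holding the lens pressed down. Leave the phone, the drink can and the round speaker where they are.

Things in the scene. Friction and masses are not known exactly. Their poses are not given: they have to be found in the camera images.
- lens: Clear glass plano-convex lens with blackened edge, 36 mm diameter, cylindrical edge 12 mm tall (lowest 2 mm stepped in to 33 mm diameter), low smooth dome in the middle of the top reaching 16 mm. 35 g. Lies dome up on the table. Origin: centre of its flat underside; z points out through the dome.
- ring: Knurled aluminium retaining ring, 60 mm outer diameter, 18 mm tall, 45 g, lying right way up on the table; can be gripped across any diameter. Origin: centre of the skirt's lower edge; z points out through the flange. The flange (top 3 mm, 30 mm hole) presses on the lens's edge; the skirt's bore is 54.6 mm. Two inward tabs at the foot of the skirt lie at the ring's +x and -x.
- ring_tab (a point): Middle of the ring's +x tab (the -x one is alike): 8 mm wide along the rim, 4 mm tall, reaching in to 23.1 mm from the axis. A small raised rib on top of the flange above each tab marks it. Because of the two like tabs, half a turn makes no difference.
- cell: Lens cell: dark steel barrel on the round face (90 mm across) of the white projector's head, fixed to the table. Origin: face centre, 125 mm above the table; z points out along the barrel's axis, 35 degrees from vertical, leaning towards the robot's side; y is level. Barrel 16 mm tall, 43 mm outer and 37.6 mm inner diameter, mouth bevelled inside over the last 4 mm.
- cell_seat (a point): On the barrel's axis, 9 mm above the face, axes as the cell's: where the lens's underside rests when set in (its edge then stands 5 mm out of the barrel). The seat is a rubber pad that yields up to 4 mm along the axis against a spring (preload 1.5 N, then 1.5 N per mm), so the ring presses the lens down with it.
- cell_entry (a point): Point in a gap between the barrel's two thread segments, at the cell's +x side (angle 0), where a tab goes in. Segments reach 25.7 mm from the axis, z 7.5 to 14.5 mm, at angles -108 to -30 and 72 to 150 degrees about the cell's z. The ring passes over them with its x axis at -18 to +60 degrees (or half a turn on); resting on the lens its underside is at z = 6 mm.
- cell_stop (a point): Where that tab ends, at -90 degrees about the cell's z (its -y side): clockwise as seen facing the cell. From about -20 degrees the tabs run under ramps that draw ring and lens down 2.5 mm; level from about -71 degrees; stop at about -90, ring's underside then at z = 3.5 mm and lens's at 6.5 mm. Friction holds it when let go.
- phone: Bystander: black phone lying flat, 150 x 72 x 9 mm. Origin: centre of its underside.
- can: Bystander: blue drink can, 66 mm diameter, 115 mm tall. Origin: centre of its underside.
- speaker: Bystander: round black speaker, 96 mm across, 78 mm tall. Origin: centre of its underside.
Things that resemble listed ones, but are neither listed nor needed, are in the scene too. Several things look just like the lens: the one meant starts farthest to the robot's left.

How it is judged:
By the outcome, as a careful person would: the job done as asked, in the order asked, and still so for the second after the job is handed in, with the robot touching nothing.
It also fails if it takes over 66 s, if anything falls off the work surface, if the arm or the gripper's body presses on something with over 40 N, if the wrist force passes 120 N, or if a joint passes its speed limit or range.

### The arm

A 7-joint arm with a two-finger parallel gripper is mounted at the origin on the work surface. World frame = base frame: x ahead of the robot, y to its left, z up, the work surface at z = 0. Lengths are in m, angles in rad, forces in N, time in s.
With the tool pointing down it reaches from about 0.4 to 0.85 m from the base axis. Payload 6.9 kg.
Tool frame: the origin (TCP) lies between the finger pads; the fingertips stand 8 mm ahead of it and the grasp point (between the pads) lies 11 mm behind it; z points along the fingers, y is the line along which they close (so a half turn about z gives the same grasp; the last joint's range is limited). The gripper opens to 85 mm and grips with 20 to 120 N. Pads are 22 mm wide; open, the fingers measure 114 mm over their backs; the gripper's body (76 mm by 85 mm) begins 54 mm behind the grasp point. The pads swing forward as they close: fully open they stand 13 mm farther back than shut.
Start: joints at [1.327, 0.507, -0.238, 1.5, 0.126, 1.149, -0.155], TCP at [0.214, -0.587, 0.239] pointing down, gripper open.
Joint ranges: [-3.08, 3.08], [-0.24, 2.05], [-1.43, 1.35], [0, 2.5], [-1.52, 4.66], [0.17, 1.96], [-2.89, 2.89]. Speed limits (rad/s): [2.39, 2.39, 3.14, 3.14, 3.14, 3.14, 3.14].

### API

Orientations are given as [roll, pitch, yaw] about the fixed x, y, z axes, in that order (R = Rz(yaw) Ry(pitch) Rx(roll)).
In Python, from plant import env, ik, capture gives the robot as it stands. Calls block until the motion is done:
- env.reach(position, orientation): joint-space move of the TCP to a pose.
- env.line_to(position, frame=None, feed=0.15): straight line of the TCP; frame=None keeps the orientation; feed is the mean speed in m/s.
- env.move_j(angles): joint-space move.
- env.set_gripper(opening, strength=None): opening from 0.0 (shut) to 1.0 (fully open); strength is the grip in N (None keeps the last); returns when the fingers have stopped.
- env.hold(seconds).
- ik(position, orientation): joint angles nearest the present ones, or None.
- env.state(): the state.
- capture(name): name is "side" or "top" or "wrist"; returns a dict with "frame" (480x640x3 uint8, red, green, blue), "depth" (480x640 float32, m along the optical axis (not along the pixel's ray), 0 where there is no reading), "fx", "fy", "cx", "cy" (pixels), "k1" (the pictures are not rectified: a ray, as slopes to the right and down, at radius r is drawn at 1 + k1 r^2 times it, then the intrinsics apply), "pose" (4x4, takes a point from camera to world coordinates); the wrist camera has in their place "mount" (4x4, takes a point from camera to tool coordinates, whose origin is the TCP and whose axes are the flange's). Camera axes: x right, y up, looking along -z (the intrinsics and any distortion apply to the point x, -y, -z); pixel columns grow to the right and rows downward; lengths in m; the calibration is good to about 2 mm. A picture is of the moment at which its call begins: read the wrist's pose just before it.
A pose or a line that the arm cannot do raises env.Unreachable and nothing moves.
- env.hand_in(): hands the job in; it is judged then, once.
The state is a dict: "clock": time; "joint_pos": joint angles; "dq": joint speeds; "joint_efforts": joint torques, N m; "tcp_pos": TCP position; "ee_rot": TCP orientation; "ft_force": force on the tool from outside, world axes, zero at the start; "torque": the same for the moment, N m; "width": opening from 0.0 (shut) to 1.0 (fully open); "grip_force": force on a finger pad.
Only numpy, scipy, OpenCV 4.12 (cv2) and the standard library are available. Lean on these libraries where they do the work, as an engineer would, in place of code of your own. Each camera call takes 0.05 s, during which the arm holds its last target. There are 200 camera calls.

## Working session

There is one attempt and no reset: what is moved stays moved. The work goes in short steps, each a Python script; the robot and the scene stay as the last script left them, time stands still between calls to the robot, and variables do not carry over. Pictures are saved under pics/ and viewed, at most 13 in all, crops included, and the job is handed in when it is done.

```bash
ls; mkdir -p pics; cat > h.py <<'E'
import numpy as np, cv2
from plant import env, ik, capture
from scipy.spatial.transform import Rotation as Ro
def campose(c, T=None):
    return c["pose"] if "pose" in c else T@c["mount"]
def ray(c,u,v,T=None):
    P=campose(c,T); a=(u-c["cx"])/c["fx"]; b=(v-c["cy"])/c["fy"]
    x,y=a,b
    for _ in range(10):
        s=1+c["k1"]*(x*x+y*y); x,y=a/s,b/s
    return P[:3,3], P[:3,:3]@np.array([x,-y,-1.0])
def onz(c,u,v,z,T=None):
    o,d=ray(c,u,v,T); return o+d*(z-o[2])/d[2]
def bydepth(c,u,v,T=None):
    o,d=ray(c,u,v,T); return o+d*c["depth"][int(round(v)),int(round(u))]
def toolT():
    s=env.state(); T=np.eye(4); T[:3,:3]=Ro.from_euler('xyz',s["ee_rot"]).as_matrix() if np.size(s["ee_rot"])==3 else s["ee_rot"]; T[:3,3]=s["tcp_pos"]; return T
def proj(c,p,T=None):
    P=campose(c,T); q=P[:3,:3].T@(np.asarray(p)-P[:3,3]); x,y=q[0]/-q[2],-q[1]/-q[2]; s=1+c["k1"]*(x*x+y*y)
    return c["cx"]+c["fx"]*x*s, c["cy"]+c["fy"]*y*s
def save(c,n,crop=None,f=1):
    im=c["frame"][:,:,::-1]
    if crop: u0,v0,u1,v1=crop; im=im[v0:v1,u0:u1]
    cv2.imwrite(f"pics/{n}.png",cv2.resize(im,None,fx=f,fy=f,interpolation=cv2.INTER_CUBIC))
E
python3 - <<'E'
from h import *
print({k:v for k,v in env.state().items()})
for n in("top","side"):
    c=capture(n); save(c,n); np.savez(n,**c); print(n,c["pose"].round(3),c["fx"],c["k1"])
E
```

```text
pics
{'clock': 0.0, 'joint_pos': array([ 1.32750903,  0.50834742, -0.23752876,  1.5011609 ,  0.12568573,
        1.14891337, -0.15478664]), 'dq': array([-4.40123899e-05, -2.05060523e-03,  1.63965471e-03, -6.59142719e-04,
       -8.02798538e-04, -1.64518656e-03, -6.90482128e-04]), 'joint_efforts': array([ 3.96046617e-04, -6.20603442e+01, -2.18638413e+00, -2.49657118e+01,
        1.29000223e-02,  1.16329719e-02, -3.55079806e-05]), 'tcp_pos': array([ 0.21335722, -0.58691407,  0.23841417]), 'ee_rot': array([-3.13975216e+00,  2.28241613e-05,  3.48818823e-01]), 'ft_force': array([ 0.38336056, -0.48978788,  0.03740274]), 'torque': array([-0.01728586, -0.00498682,  0.02194472]), 'grip_force': 0.0, 'width': 0.9970906905416336}
top [[-0.01   0.984 -0.18   0.402]
 [-1.    -0.008  0.008 -0.073]
 [ 0.007  0.18   0.984  1.009]
 [ 0.     0.     0.     1.   ]] 458.7945413340658 -0.07904183313023411
side [[-0.771  0.356 -0.529 -0.056]
 [-0.637 -0.423  0.644  0.665]
 [ 0.005  0.833  0.553  0.756]
 [ 0.     0.     0.     1.   ]] 540.4322995944316 -0.012964838278360882
```

View pics/top.png

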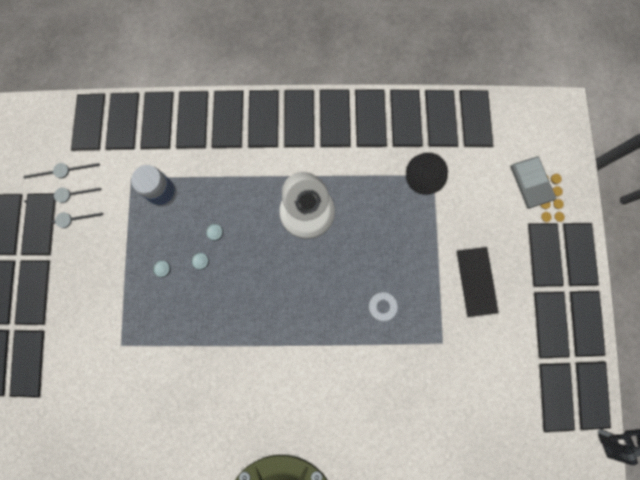

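View pics/side.png

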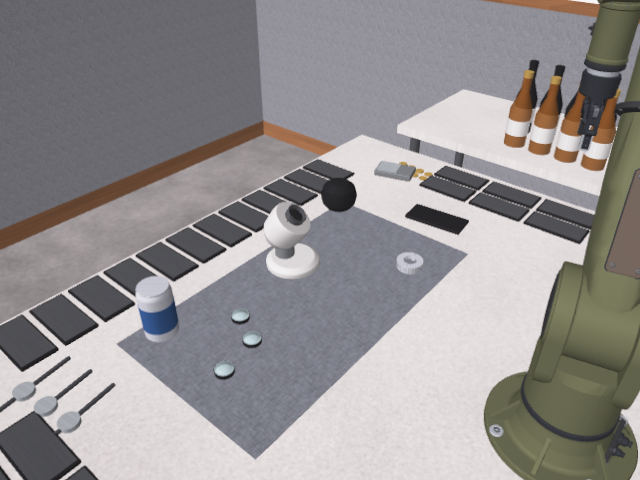

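The top picture has three identical lenses: A (162,269), B (200,261) and C (214,232). The discs with handles at (62,170/195/220) are spoon-like, so they aren't lenses. A is farthest to the left (+y), so it is my choice. The ring is at (383,307), the cell at about (307,202), the can at (150,182), the speaker at (427,173) and the phone at (478,282). The side view agrees, with lenses at (224,370), (252,340) and (240,316), and the ring at (410,263).

```bash
python3 - <<'E'
from h import *
L=lambda n:dict(np.load(n+".npz"))
t=L("top");s=L("side")
def cen(c,u,v,r,f):
    hsv=cv2.cvtColor(c["frame"],cv2.COLOR_RGB2HSV); m=f(hsv).astype(np.uint8); w=np.zeros_like(m); cv2.circle(w,(u,v),r,1,-1); m&=w
    M=cv2.moments(m,True); return M["m10"]/M["m00"],M["m01"]/M["m00"],M["m00"]
for n,p,q in(("A",(162,269),(224,370)),("B",(200,261),(252,340)),("C",(214,232),(240,316))):
    f=lambda h:h[...,2]>140
    a=cen(t,*p,13,f);b=cen(s,*q,16,f); print(n,a,onz(t,*a[:2],.012).round(4),onz(s,*b[:2],.013).round(4), bydepth(t,*a[:2]).round(4))
a=cen(t,383,307,19,lambda h:h[...,2]>125); print("ring",a,onz(t,*a[:2],.018).round(4),bydepth(t,a[0]+10,a[1]).round(4))
for n,p,z in(("can",(150,175),.115),("spk",(427,173),.078),("phone",(478,282),.009)): print(n,onz(t,*p,z).round(3))
# head cloud from both views
for n,c in(("top",t),("side",s)):
    uv=[(u,v) for v in range(150,250) for u in range(255,345)] if n=="top" else [(u,v) for v in range(190,285) for u in range(255,325)]
    P=np.array([np.r_[bydepth(c,u,v),u,v] for u,v in uv if c["depth"][v,u]>0]); P=P[P[:,2]>.08]
    print(n,len(P),P[:,:3].min(0).round(3),P[:,:3].max(0).round(3)); np.save("cl_"+n,P)
    # ransac plane of face
    rng=np.random.default_rng(0);best=0
    for _ in range(3000):
        q=P[rng.choice(len(P),3,False),:3]; nn=np.cross(q[1]-q[0],q[2]-q[0]); l=np.linalg.norm(nn)
        if l<1e-5: continue
        nn/=l; nn*=np.sign(nn[2])
        if abs(nn[2]-np.cos(np.radians(35)))>.08: continue
        k=abs((P[:,:3]-q[0])@nn)<.002
        if k.sum()>best: best=k.sum();bn=nn;bk=k
    Q=P[bk]; print(best,bn.round(3),"yaw",np.degrees(np.arctan2(bn[1],bn[0])),Q[:,:3].mean(0).round(4),"px",Q[:,3:].mean(0))
save(t,"lensA",(120,210,260,310),5)
E
```

```text
A (160.6448087431694, 268.0655737704918, 183.0) [0.5087 0.2639 0.012 ] [0.5041 0.2685 0.013 ] [0.5082 0.2623 0.0166]
B (199.07253886010363, 260.39896373056996, 193.0) [0.5251 0.1792 0.012 ] [0.5203 0.1852 0.013 ] [0.5248 0.1786 0.0146]
C (213.40425531914894, 231.35106382978722, 188.0) [0.5897 0.1495 0.012 ] [0.5854 0.1505 0.013 ] [0.5888 0.1485 0.0165]
ring (383.056338028169, 306.5422535211268, 710.0) [ 0.4216 -0.22    0.018 ] [ 0.4213 -0.2417  0.0172]
can [0.689 0.262 0.115]
spk [ 0.7   -0.315  0.078]
phone [ 0.472 -0.433  0.009]
top 1806 [ 0.594 -0.102  0.091] [ 0.696 -0.008  0.153]
796 [-0.548 -0.199  0.812] yaw -160.02983001879633 [ 0.6333 -0.0573  0.1271] px [305.56658291 198.07035176]
side 1490 [ 0.592 -0.1    0.08 ] [ 0.688 -0.002  0.149]
431 [-0.554 -0.155  0.818] yaw -164.34124259769845 [ 0.6263 -0.0462  0.1223] px [290.53828306 220.64269142]
```

View pics/lensA.png

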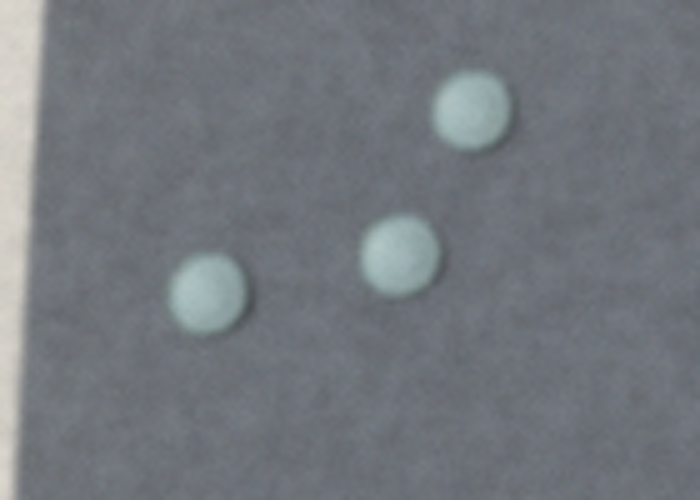

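The crop shows lens A, the leftmost, at crop (208,293), and it is plain and separate from the others. I'll set out now and look at the ring and the cell on the way.

```bash
python3 - <<'E'
from h import *
c=capture("wrist"); print(c["mount"].round(4),c["fx"],c["k1"])
print(ik([.42,-.22,.2],[np.pi,0,0]))
psi=np.radians(-162); R=(Ro.from_euler('z',psi)*Ro.from_euler('y',np.radians(35))).as_matrix()
np.save("Rc",R); C=np.array([.63,-.05,.125])
for g in range(0,360,30):
    # tool z=-cell z ; tool x at angle g about cell z
    a=np.radians(g); x=R@[np.cos(a),np.sin(a),0]; z=-R[:,2]; T=np.c_[x,np.cross(z,x),z]
    e=Ro.from_matrix(T).as_euler('xyz'); q=ik(C+.12*R[:,2],e); q2=ik(C+.02*R[:,2],e)
    print(g,None if q is None else np.round(q,2),None if q2 is None else np.round(q2,2))
for y in range(-180,180,45): q=ik([.507,.265,.1],[np.pi,0,np.radians(y)]); print(y,None if q is None else q.round(2))
E
```

```text
[[-5.000e-04  9.657e-01  2.596e-01  6.580e-02]
 [ 1.000e+00  3.000e-04  9.000e-04 -6.000e-04]
 [ 8.000e-04  2.596e-01 -9.657e-01 -1.332e-01]
 [ 0.000e+00  0.000e+00  0.000e+00  1.000e+00]] 396.0319126382201 -0.021265500410301487
[ 0.66949983  0.32354462 -0.31888714  1.94188583  0.12805648  0.8954509
 -1.28498312]
0 [ 0.96  0.35 -0.89  2.17 -0.01  0.19  2.07] [ 0.97  0.74 -1.23  2.16  1.59  0.46  0.53]
30 [ 0.34  0.26 -0.07  2.18 -1.06  0.35 -2.65] [ 0.97  0.74 -1.23  2.16  1.59  0.46  1.06]
60 [ 0.46  0.26 -0.22  2.18 -0.98  0.32 -2.21] [ 0.88  0.64 -1.03  2.17  1.59  0.29  1.55]
90 [ 0.56  0.27 -0.35  2.18 -0.89  0.28 -1.78] [ 0.88  0.64 -1.03  2.17  1.59  0.29  2.07]
120 [ 0.65  0.28 -0.47  2.17 -0.77  0.25 -1.36] [ 0.88  0.64 -1.03  2.17  1.59  0.29  2.6 ]
150 [ 0.74  0.29 -0.59  2.17 -0.64  0.23 -0.98] [ 0.38  0.46 -0.24  2.17  4.58  0.18  0.07]
180 [ 0.81  0.31 -0.68  2.17 -0.5   0.21 -0.59] [ 0.97  0.74 -1.23  2.16  1.59  0.46 -2.61]
210 [ 0.86  0.32 -0.75  2.17 -0.35  0.2  -0.21] [ 0.97  0.74 -1.23  2.16  1.59  0.46 -2.08]
240 [ 0.91  0.33 -0.82  2.17 -0.19  0.19  0.15] [ 0.97  0.74 -1.23  2.16  1.59  0.46 -1.56]
270 [ 0.96  0.35 -0.89  2.17 -0.02  0.19  0.5 ] [ 0.97  0.74 -1.23  2.16  1.59  0.46 -1.04]
300 [ 0.97  0.36 -0.92  2.17  0.06  0.19  0.96] [ 0.97  0.74 -1.23  2.16  1.59  0.46 -0.51]
330 [ 1.01  0.37 -0.98  2.17  0.22  0.2   1.31] [ 0.97  0.74 -1.23  2.16  1.59  0.46  0.01]
-180 [ 0.13  0.83 -1.16  1.81  0.86  1.11  0.22]
-135 [ 0.15  0.86 -1.23  1.81  0.9   1.15  0.97]
-90 [ 0.15  0.86 -1.23  1.81  0.9   1.15  1.75]
-45 [-0.87  0.63  0.55  1.83 -0.45  0.81 -2.44]
0 [-0.14  0.63 -0.6   1.82  0.46  0.84 -2.55]
45 [-0.06  0.66 -0.75  1.82  0.57  0.89 -1.86]
90 [ 0.06  0.75 -1.    1.82  0.75  1.01 -1.25]
135 [ 0.11  0.8  -1.1   1.82  0.82  1.07 -0.53]
```

```bash
python3 - <<'E'
from h import *
import pickle
env.reach([.42,-.22,.14],[np.pi,0,.35]); T=toolT(); c=capture("wrist"); pickle.dump((c,T),open("w_ring.pkl","wb"))
print(env.state()["clock"])
R=np.load("Rc.npy"); C=np.array([.63,-.05,.125])
a=np.radians(330); x=R@[np.cos(a),np.sin(a),0]; z=-R[:,2]; E=Ro.from_matrix(np.c_[x,np.cross(z,x),z]).as_euler('xyz')
for d in(.14,.11,.08,.04,.02):
    q=ik(C+d*R[:,2],E); print(d,None if q is None else q.round(2))
env.reach(C+.13*R[:,2],E); T=toolT(); c2=capture("wrist"); pickle.dump((c2,T),open("w_cell.pkl","wb"))
print(env.state()["clock"],env.state()["joint_pos"].round(2))
for d in(.11,.08,.04,.02):
    q=ik(C+d*R[:,2],E); print(d,None if q is None else q.round(2))
im=np.hstack([c["frame"][:,120:520],c2["frame"][:,120:520]])[:,:,::-1]; cv2.imwrite("pics/two.png",im)
E
```

```text
1.7917
0.14 [ 1.25  0.47 -1.35  2.16  0.79  0.35  0.75]
0.11 [ 1.16  0.55 -1.32  2.17  1.07  0.37  0.48]
0.08 [ 1.07  0.59 -1.24  2.17  1.25  0.35  0.31]
0.04 [ 0.91  0.59 -1.03  2.17  1.45  0.26  0.11]
0.02 [ 0.97  0.74 -1.23  2.16  1.59  0.46  0.01]
3.3083 [ 1.22  0.5  -1.34  2.17  0.9   0.36  0.64]
0.11 [ 1.13  0.5  -1.24  2.17  0.96  0.31  0.58]
0.08 [ 0.99  0.51 -1.07  2.18  1.06  0.23  0.48]
0.04 [ 0.91  0.59 -1.03  2.17  1.45  0.26  0.11]
0.02 [ 0.97  0.74 -1.23  2.16  1.59  0.46  0.01]
```

View pics/two.png

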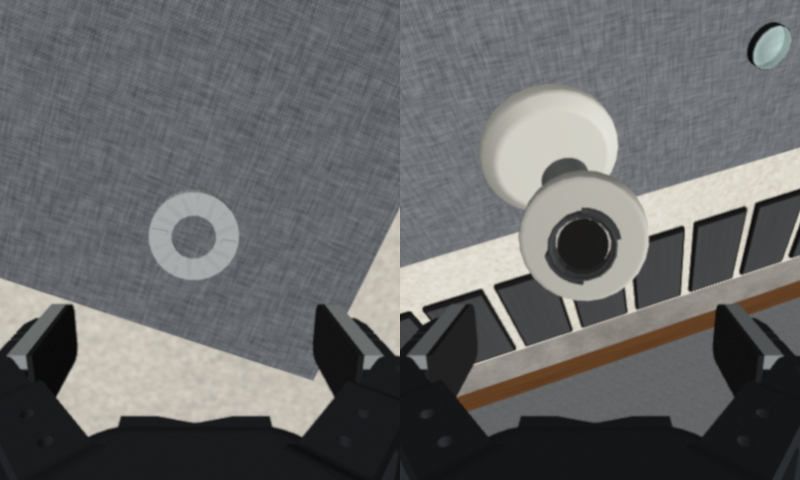

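Left half: the ring is centred at about (314,236) in the full frame, with faint radial marks on its flange. Right half: the cell face is centred at about (304,235), with the barrel and thread segments around the hole at (304,243).

```bash
python3 - <<'E'
from h import *
import pickle
c,T=pickle.load(open("w_cell.pkl","rb"))
g=cv2.cvtColor(c["frame"],cv2.COLOR_RGB2GRAY)
def cloud(m): 
    vv,uu=np.nonzero(m); k=c["depth"][vv,uu]>0; uu,vv=uu[k],vv[k]; return np.array([bydepth(c,u,v,T) for u,v in zip(uu,vv)]),uu,vv
w=np.zeros_like(g); cv2.circle(w,(304,237),75,1,-1)
P,uu,vv=cloud(w)
rng=np.random.default_rng(0);best=0
for _ in range(2000):
    q=P[rng.choice(len(P),3,False)]; n=np.cross(q[1]-q[0],q[2]-q[0]); l=np.linalg.norm(n)
    if l<1e-6: continue
    n/=l; n*=np.sign(n[2])
    if abs(n[2]-.819)>.06: continue
    k=abs((P-q[0])@n)<.0012
    if k.sum()>best: best=k.sum();bk=k
Q=P[bk]; m0=Q.mean(0); n=np.linalg.svd(Q-m0)[2][2]; n*=np.sign(n[2])
print("n",n.round(4),"tilt",np.degrees(np.arccos(n[2])),"yaw",np.degrees(np.arctan2(n[1],n[0])),best)
psi=np.arctan2(n[1],n[0]); R=(Ro.from_euler('z',psi)*Ro.from_euler('y',np.radians(35))).as_matrix()
# face outline: inlier mask -> filled contour
m=np.zeros_like(g); m[vv[bk],uu[bk]]=1
m=cv2.morphologyEx(m,cv2.MORPH_OPEN,np.ones((3,3),np.uint8))
ct=max(cv2.findContours(m,cv2.RETR_EXTERNAL,cv2.CHAIN_APPROX_NONE)[0],key=cv2.contourArea)[:,0]
def onplane(u,v,p0): o,d=ray(c,u,v,T); return o+d*((p0-o)@R[:,2])/(d@R[:,2])
def circ(X):
    A=np.c_[2*X,np.ones(len(X))]; s=np.linalg.lstsq(A,(X**2).sum(1),rcond=None)[0]; return s[:2],np.sqrt(s[2]+s[:2]@s[:2])
X=np.array([R.T@(onplane(u,v,m0)-m0) for u,v in ct])[:,:2]
ce,r=circ(X); 
for _ in range(5): k=abs(np.linalg.norm(X-ce,axis=1)-r)<.0015; ce,r=circ(X[k])
F=m0+R[:,:2]@ce; print("face centre",F.round(4),"r",r,k.sum(),len(X))
# hole
h=((g<40)*1).astype(np.uint8); hc=max(cv2.findContours(h*w,cv2.RETR_EXTERNAL,cv2.CHAIN_APPROX_NONE)[0],key=cv2.contourArea)[:,0]
p16=F+.016*R[:,2]; Y=np.array([R.T@(onplane(u,v,p16)-p16) for u,v in hc])[:,:2]; e2,r2=circ(Y); print("dark outline at z16: centre off mm",(e2*1e3).round(2),"r",r2*1e3)
d=P-F; L=d@R; rr=np.linalg.norm(L[:,:2],axis=1); 
for a,b in((.019,.0205),(.0225,.0245),(.03,.04)):
    k=(rr>a)&(rr<b); print(a,np.percentile(L[k,2]*1e3,[10,50,90]).round(1))
# barrel rim: points with z in 14.5..18
k=(L[:,2]>.0147)&(L[:,2]<.019)&(rr<.03); print("rim pts",k.sum(),circ(L[k,:2]))
np.savez("cell",R=R,F=F)
# segment angles
k=(rr>.0228)&(rr<.025)&(L[:,2]>.009); a=np.degrees(np.arctan2(L[k,1],L[k,0])); print(np.histogram(a,np.arange(-180,181,15))[0])
# ring crop
c1,T1=pickle.load(open("w_ring.pkl","rb"))
cr=cv2.cvtColor(c1["frame"][180:290,260:370],cv2.COLOR_RGB2GRAY); cr=np.clip((cr.astype(float)-90)*2,0,255).astype(np.uint8)
a=cv2.resize(cr,None,fx=5,fy=5,interpolation=cv2.INTER_CUBIC)
cv2.imwrite("pics/ringc.png",a)
E
```

```text
n [-0.5399 -0.1871  0.8206] tilt 34.85113409638404 yaw -160.88371435928545 7498
face centre [ 0.6282 -0.0577  0.1223] r 0.03803039650088344 148 931
dark outline at z16: centre off mm [-1.45  0.96] r 16.768279440453544
0.019 [ 2.2 13.6 16.2]
0.0225 [-0.3 14.  16.2]
0.03 [-0.8  0.1  1. ]
rim pts 946 (array([-0.00118106,  0.0015248 ]), np.float64(0.02215144553448136))
[13  4  2  0 13 27 25 24 22 25  3  0  0  0  0  6 14 25 26 33 29 26 26 19]
```

View pics/ringc.png

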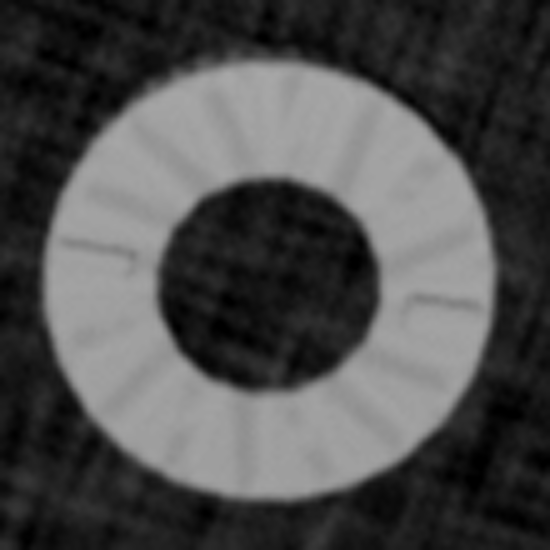

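The enhanced crop shows the ring's ribs as outlined bars at left crop (100,258) and right (445,312), or full-frame (280,231.6) and (349,242.4). The ring is cleanly visible.

```bash
python3 - <<'E'
from h import *
import pickle
c1,T1=pickle.load(open("w_ring.pkl","rb"))
def circ(X):
    A=np.c_[2*X,np.ones(len(X))]; s=np.linalg.lstsq(A,(X**2).sum(1),rcond=None)[0]; return s[:2],np.sqrt(s[2]+s[:2]@s[:2])
print("table z",np.median([bydepth(c1,u,v,T1)[2] for u in range(200,440,7) for v in range(20,180,7)]), "flange z",np.median([bydepth(c1,u,v,T1)[2] for u,v in((285,240),(345,235),(314,200),(314,272))]))
g=cv2.cvtColor(c1["frame"],cv2.COLOR_RGB2GRAY); w=np.zeros_like(g); cv2.circle(w,(314,236),60,1,-1)
m=((g>125)*w).astype(np.uint8); cts,_=cv2.findContours(m,cv2.RETR_CCOMP,cv2.CHAIN_APPROX_NONE)
for k in sorted(cts,key=cv2.contourArea)[-2:]:
    X=np.array([onz(c1,u,v,.018,T1)[:2] for u,v in k[:,0]]); print("ring circ",circ(X))
a,b=onz(c1,280,231.6,.018,T1),onz(c1,349,242.4,.018,T1); d=b-a; print("rib dir deg",np.degrees(np.arctan2(d[1],d[0])),"mid",(a+b)/2,np.linalg.norm(d))
c,T=pickle.load(open("w_cell.pkl","rb")); z=np.load("cell.npz"); R,F=z["R"],z["F"]
g=cv2.cvtColor(c["frame"],cv2.COLOR_RGB2GRAY); w=np.zeros_like(g); cv2.circle(w,(304,237),80,1,-1)
vv,uu=np.nonzero(w); P=np.array([bydepth(c,u,v,T) for u,v in zip(uu,vv)]); L=(P-F)@R; rr=np.hypot(L[:,0],L[:,1])
k=(abs(L[:,2])<.004)&(rr>.03)&(rr<.055); H=cv2.convexHull(L[k,:2].astype(np.float32))[:,0]; print("face hull",len(H),circ(H.astype(float)), cv2.minEnclosingCircle(H))
# white->bright boundary face by colour: brightness stats
k2=(L[:,2]>.012)&(L[:,2]<.02)&(rr<.03); H=cv2.convexHull(L[k2,:2].astype(np.float32))[:,0]; print("rim hull",circ(H.astype(float)),cv2.minEnclosingCircle(H))
# colour: dark pixels (segments+barrel) top view image at z=11 plane
o=np.array([ray(c,u,v,T)[0] for u,v in[(0,0)]])[0]
D=np.array([ray(c,u,v,T)[1] for u,v in zip(uu,vv)])
def plane(z): 
    p=F+z*R[:,2]; s=((p-o)@R[:,2])/(D@R[:,2]); return ((o+D*s[:,None]-p)@R)[:,:2]
gg=g[vv,uu].astype(float)
img=np.zeros((480,480),np.uint8); X=plane(.0145); 
from scipy.interpolate import griddata
xs=np.linspace(-.05,.05,480); GX,GY=np.meshgrid(xs,xs[::-1]); img=np.nan_to_num(griddata(X,gg,(GX,GY)))
out=cv2.cvtColor(np.clip(img*1.3,0,255).astype(np.uint8),cv2.COLOR_GRAY2BGR)
for r in(.0188,.0215,.0257): cv2.circle(out,(240,240),int(r*4790),(0,0,255),1)
cv2.imwrite("pics/rect.png",out)
E
```

```text
table z -0.0006231558945476445 flange z 0.01627524811483838
ring circ (array([ 0.421993  , -0.21870791]), np.float64(0.014769990928444986))
ring circ (array([ 0.42205857, -0.21867321]), np.float64(0.03004194284465058))
rib dir deg -79.22606800587211 mid [ 0.42221449 -0.21956667  0.018     ] 0.04641991674029828
face hull 52 (array([-0.00106432,  0.00141062]), np.float64(0.04499850519148982)) ((-0.001166143803857267, 0.001430998439900577), 0.04541422799229622)
rim hull (array([-0.00167762,  0.00139316]), np.float64(0.025002234167445136)) ((-0.00152666587382555, 0.001585878082551062), 0.02603440172970295)
```

View pics/rect.png

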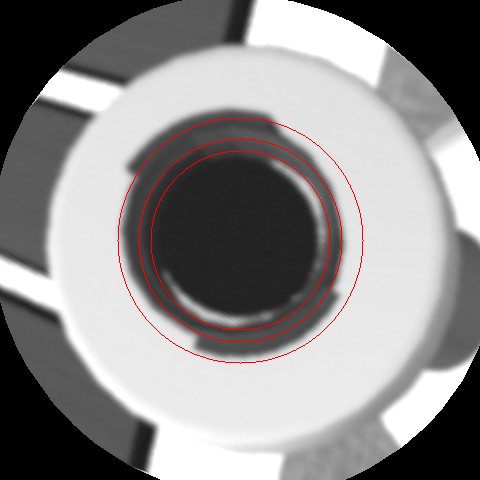

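The rectified view has the face circle at r = 45.0 mm, centred at (-1.1, 1.4) mm from my first guess. The segment ends, at about 75/146° and -30/-108°, match the description. Next is the lens: a close look, plus a light fingertip touch on the table to get the exact fingertip height at a 36 mm opening.

```bash
python3 - <<'E'
from h import *
import pickle
z=np.load("cell.npz"); R=z["R"]; F=z["F"]+R@[-.0011,.0014,0]
c,T=pickle.load(open("w_cell.pkl","rb")); o=(T@c["mount"])[:3,3]; F=F+(F-o)*(.125-F[2])/(F[2]-o[2]); print("cell",F.round(4)); np.savez("cell",R=R,F=F)
env.reach([.507,.264,.13],[np.pi,0,np.pi]); env.set_gripper(.424)
T=toolT(); c=capture("wrist"); pickle.dump((c,T),open("w_lens.pkl","wb")); save(c,"lens2")
env.reach([.44,.264,.03],[np.pi,0,np.pi]); f0=env.state()["ft_force"][2]
for zz in np.arange(.022,-.001,-.001):
    env.line_to([.44,.264,zz],feed=.03); s=env.state()
    if s["ft_force"][2]-f0>2: print("touch",zz,s["tcp_pos"],s["ft_force"],f0,s["width"]);break
env.line_to([.44,.264,.05]); print(env.state()["clock"],env.state()["joint_pos"].round(2))
g=c["frame"].astype(int); p=proj(c,[.507,.264,.012],T); print("expect px",p)
m=(c["frame"][...,1]>135).astype(np.uint8); w=np.zeros_like(m); cv2.circle(w,(int(p[0]),int(p[1])),45,1,-1); m*=w
k=max(cv2.findContours(m,cv2.RETR_EXTERNAL,cv2.CHAIN_APPROX_NONE)[0],key=cv2.contourArea); (u,v),r=cv2.minEnclosingCircle(k); e=cv2.fitEllipse(k); print(u,v,r,e,onz(c,*e[0],.012,T),r*2/c["fx"]*.25)
E
```

```text
cell [ 0.6273 -0.059   0.125 ]
touch 0.006999999999999985 [0.44003392 0.26409598 0.00709341] [0.72105096 0.28122653 3.14040668] 0.21740890928414747 0.4246402203107518
10.3833 [ 0.03  0.77 -1.    2.01  0.88  0.87  0.09]
expect px (np.float64(313.8569779405095), np.float64(241.8984623642238))
314.74664306640625 241.31739807128906 26.510480880737305 ((314.79376220703125, 241.13665771484375), (50.3414306640625, 51.82236862182617), 99.05059051513672) [0.50648512 0.26461438 0.012     ] 0.03347013212159363
```

View pics/lens2.png

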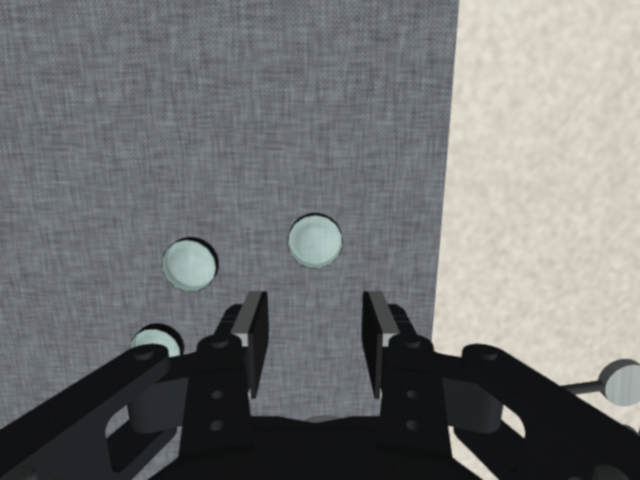

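The target lens is at (315,241), the farthest right in this view, which is the robot's far left. Its neighbours are at (190,265) and (157,350), clear of the fingers. Fingertips are 7.1 mm ahead of the TCP at this width, so I can grasp now.

```bash
python3 - <<'E'
from h import *
import pickle
x,y=.5065,.2646
env.set_gripper(.6); env.reach([x,y,.05],[np.pi,0,np.pi]); env.line_to([x,y,.0145],feed=.06)
print(env.state()["tcp_pos"],env.state()["ft_force"])
env.set_gripper(0.3,40); s=env.state(); print("grip",s["width"],s["grip_force"],s["tcp_pos"])
env.line_to([x,y,.10],feed=.1); s=env.state(); print(s["width"],s["grip_force"],s["ft_force"],s["clock"])
T=toolT(); c=capture("wrist"); pickle.dump((c,T),open("w_held.pkl","wb"))
save(c,"held",(220,270,420,420),4)
I=np.eye(4); print("expect",proj(c,[0,0,.0025],I))
E
```

```text
[0.50646407 0.26484127 0.01453334] [0.22285272 0.3399935  0.37342882]
grip 0.3876519808140627 39.408631324768066 [0.50670122 0.26485454 0.01520124]
0.3863694262525829 39.73902761936188 [-0.57089932  0.12275491 -1.13596894] 13.1167
expect (np.float64(312.81453994097615), np.float64(319.92222726665216))
```

View pics/held.png

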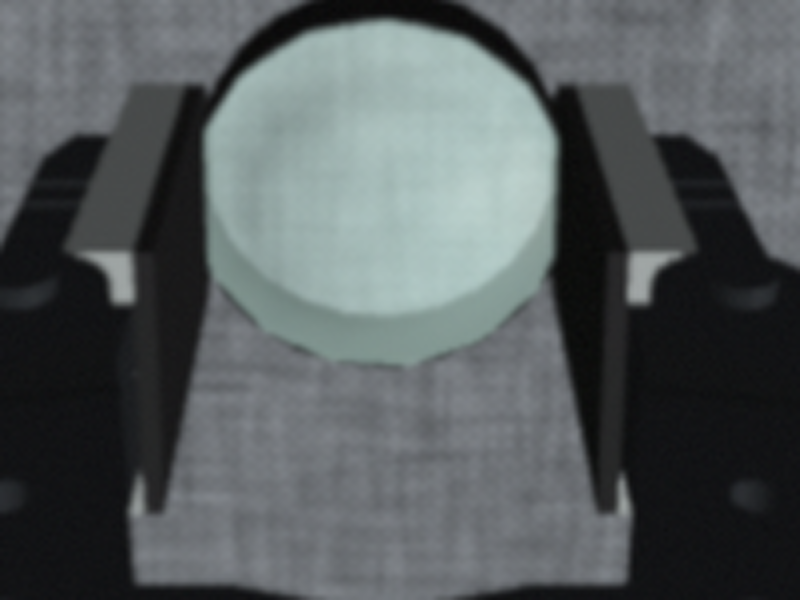

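The crop shows the lens held level between the pads, filling crop (203–557, 18–365). The pads' centre reads 2 px right of where it should, so the mount error is about 0.8 mm along tool y. I'll allow for that and go to the cell.

```bash
cat >> h.py <<'E'
def cellpose(F,R,h,gdeg,off=(0,0)):
    """TCP pose with tool z=-cell z, tool x at angle gdeg, TCP at height h above face, tool-frame xy offset"""
    a=np.radians(gdeg); x=R@[np.cos(a),np.sin(a),0]; z=-R[:,2]; M=np.c_[x,np.cross(z,x),z]
    return F+h*R[:,2]+M[:,:2]@np.asarray(off), Ro.from_matrix(M).as_euler('xyz')
E
python3 - <<'E'
from h import *
import pickle
z=np.load("cell.npz");R,F=z["R"],z["F"]
env.line_to([.5065,.2646,.2],feed=.2)
p,e=cellpose(F,R,.12,330,(-.0006,-.0010)); env.reach(p,e)
p,e=cellpose(F,R,.062,330,(-.0006,-.0010)); env.line_to(p,feed=.1)
s=env.state(); print(s["clock"],s["joint_pos"].round(2),s["width"],s["grip_force"],s["ft_force"].round(2),(s["tcp_pos"]-p).round(4))
T=toolT(); c=capture("wrist"); sd=capture("side"); pickle.dump((c,T,sd),open("w_near.pkl","wb"))
a=c["frame"][180:430,210:430]; a=cv2.resize(a,(528,600),interpolation=cv2.INTER_CUBIC)
b=sd["frame"][150:290,250:313]; b=cv2.resize(b,(270,600),interpolation=cv2.INTER_CUBIC)
cv2.imwrite("pics/near.png",np.hstack([a,b])[:,:,::-1])
for h in(.045,.03,.024):
    q=ik(*cellpose(F,R,h,330)); print(h,None if q is None else q.round(2))
E
```

```text
15.875 [ 0.96  0.53 -1.    2.17  1.07  0.19  0.52] 0.3874958009556466 39.765270352363586 [ 0.12 -0.12 -0.48] [0.0002 0.0012 0.0002]
0.045 [ 0.91  0.56 -0.96  2.17  1.25  0.18  0.34]
0.03 [ 0.92  0.62 -1.03  2.16  1.45  0.26  0.15]
0.024 [ 0.92  0.63 -1.03  2.16  1.5   0.26  0.11]
```

View pics/near.png

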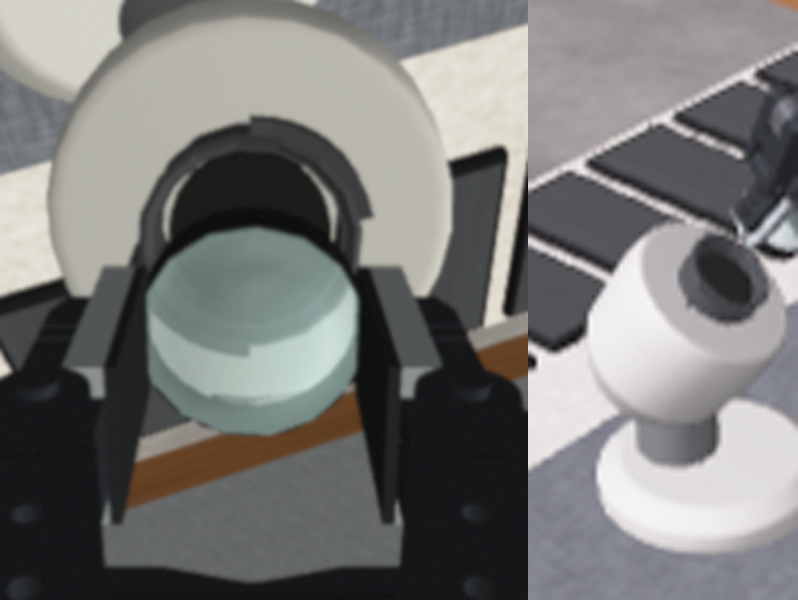

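In the near view the lens at crop column 253 lines up with the barrel and face centred at about column 250. The face's top edge is at row 2 and the barrel mouth's top at about row 150. I'll check the rows numerically before inserting.

```bash
python3 - <<'E'
from h import *
import pickle
z=np.load("cell.npz");R,F=z["R"],z["F"]
env.hold(.2); p,e=cellpose(F,R,.062,330,(-.0006,-.0010)); s=env.state(); print("err now",((s["tcp_pos"]-p)*1e3).round(2), np.degrees(s["ee_rot"]-e).round(2))
c,T,sd=pickle.load(open("w_near.pkl","rb")); M=T[:3,:3]
print("tcp in tool lateral of F",(M.T@(T[:3,3]-F)*1e3).round(2),"axis err deg",np.degrees(np.arccos(-M[:,2]@R[:,2])))
n=R[:,2]; xt=M[:,0]-n*(n@M[:,0])
for nm,h,r in(("face",0,.045),("bar out",.016,.0215),("mouth",.016,.0188),("mouth lip bevel?",.012,.0188)):
    u,v=proj(c,F+h*n+r*xt,T); print(nm,round(u,1),round(v,1),"crop",round((u-210)*2.4),round((v-180)*2.4))
q=bydepth
# face top arc observed: bright-face boundary columns near centre
P=[];
for u in range(250,380,2):
    for v in range(180,290):
        if c["depth"][v,u]>0: P.append(bydepth(c,u,v,T))
L=(np.array(P)-F)@np.c_[M[:,0],M[:,1],n]
k=(abs(L[:,2])<.004)&(np.hypot(*L[:,:2].T)>.026); H=L[k]; print("face z bias",np.median(H[:,2])*1e3,"max x",np.sort(H[:,0])[-20:].round(4)[::5], "y ext",H[:,1].min(),H[:,1].max())
k=(L[:,2]>.013)&(L[:,2]<.019)&(L[:,0]>.005); H=L[k]; print("rim z",np.median(H[:,2]),"x",np.percentile(H[:,0],[50,95,100]))
# held lens depth in tool frame
hc,hT=pickle.load(open("w_held.pkl","rb")); I=np.eye(4)
for u,v in((315,282),(315,312),(315,340),(300,312),(330,312)): print((bydepth(hc,u,v,I)*1e3).round(1),end=" ")
E
```

```text
err now [-0.   -0.41  0.26] [-0.    0.02 -0.04]
tcp in tool lateral of F [ -0.6    0.26 -61.87] axis err deg 0.06636939706961215
face 313.7 182.5 crop 249 6
bar out 313.7 236.9 crop 249 137
mouth 313.8 242.6 crop 249 150
mouth lip bevel? 313.8 240.4 crop 249 145
face z bias -2.8019972363087784 max x [0.0419 0.0424 0.0424 0.0425] y ext -0.03406922970118083 0.0343104883649031
rim z 0.013449053960761915 x [0.01595967 0.02083562 0.02222194]
[14.   0.8  5.3] [3.9 0.8 0.9] [-7.4  0.8  0.8] [ 3.1 -4.8  2.8] [3.6 6.4 1.6]
```

```bash
python3 - <<'E'
from h import *
z=np.load("cell.npz");R,F=z["R"],z["F"]; off=np.array([-.0006,.0002])
p,e=cellpose(F,R,.036,330,off); M=Ro.from_euler('xyz',e).as_matrix()
env.line_to(p,feed=.06); env.hold(.3); f0=env.state()["ft_force"]
for h in np.arange(.035,.0229,-.001):
    p,_=cellpose(F,R,h,330,off); env.line_to(p,feed=.03); s=env.state(); f=M.T@(s["ft_force"]-f0); er=M.T@(s["tcp_pos"]-p)
    print(round(h*1e3,1),"f",f.round(1),"err",(er*1e3).round(2),"g",round(s["grip_force"],1),"tq",s["torque"].round(2))
    if np.linalg.norm(f)>8: break
print(s["clock"])
E
```

```text
35.0 f [ 0.1  0.1 -1.3] err [0.01 0.   0.02] g 39.8 tq [-0.25  0.58  0.02]
34.0 f [-0.4  0.2 -1.3] err [0.05 0.05 0.07] g 39.8 tq [-0.21  0.68  0.04]
33.0 f [-0.6 -0.1 -1.3] err [0.05 0.03 0.05] g 39.8 tq [-0.24  0.59 -0.03]
32.0 f [-0.9  0.7 -1.2] err [0.04 0.04 0.05] g 39.8 tq [-0.17  0.67 -0.  ]
31.0 f [-0.9  0.5 -0.8] err [0.03 0.01 0.05] g 39.8 tq [-0.21  0.7  -0.  ]
30.0 f [-0.5  1.4 -0.2] err [0.03 0.   0.06] g 39.8 tq [-0.22  0.62  0.03]
29.0 f [-1.2  1.  -0.7] err [0.03 0.04 0.05] g 39.8 tq [-0.24  0.62  0.04]
28.0 f [ 0.8  1.  -0.4] err [0.04 0.03 0.05] g 39.8 tq [-0.23  0.56  0.02]
27.0 f [-0.6  1.  -0.4] err [0.05 0.02 0.06] g 39.8 tq [-0.18  0.68 -0.  ]
26.0 f [-1.   1.1 -1.6] err [ 0.02 -0.    0.05] g 39.8 tq [-0.21  0.63  0.04]
25.0 f [-1.3  0.6 -1.5] err [-0.09 -0.04  0.04] g 39.8 tq [-0.21  0.59 -0.05]
24.0 f [-1.3 -0.3 -0.8] err [-0.11 -0.06  0.04] g 39.8 tq [-0.28  0.53 -0.07]
23.0 f [-1.3  0.1 -1. ] err [-0.12 -0.05  0.03] g 39.8 tq [-0.33  0.44 -0.13]
20.3083
```

It went in smoothly. I'll continue to first contact, release, then look.

```bash
python3 - <<'E'
from h import *
import pickle
z=np.load("cell.npz");R,F=z["R"],z["F"]; off=np.array([-.0006,.0002])
p,e=cellpose(F,R,.023,330,off); M=Ro.from_euler('xyz',e).as_matrix(); f0=env.state()["ft_force"]
for h in np.arange(.0225,.0199,-.0005):
    p,_=cellpose(F,R,h,330,off); env.line_to(p,feed=.03); s=env.state(); f=M.T@(s["ft_force"]-f0)
    print(round(h*1e3,1),"f",f.round(1),"g",round(s["grip_force"],1))
    if f[2]<-1.8 or np.linalg.norm(f)>5: break
env.set_gripper(.56); s=env.state(); print("rel",s["width"],s["grip_force"],s["ft_force"])
p,_=cellpose(F,R,.09,330,off); env.line_to(p,feed=.12); print(env.state()["clock"])
T=toolT(); c=capture("wrist"); sd=capture("side"); pickle.dump((c,T,sd),open("w_set.pkl","wb"))
a=cv2.resize(c["frame"][150:330,220:420],(600,540),interpolation=cv2.INTER_CUBIC)
b=cv2.resize(sd["frame"][180:261,255:285+0],(200,540),interpolation=cv2.INTER_CUBIC); b=cv2.resize(sd["frame"][190:240,268:318],(200,200),interpolation=cv2.INTER_CUBIC); b=np.vstack([b,np.zeros((340,200,3),np.uint8)])
cv2.imwrite("pics/set.png",np.hstack([a,b])[:,:,::-1])
n=R[:,2]; cen=[bydepth(c,*np.round(proj(c,F+.022*n+r*R[:,0]*np.cos(t)+r*R[:,1]*np.sin(t),T)).astype(int),T) for r in(0,.006,.0165) for t in np.arange(0,6.2,.785)]
print("z above face",((np.array(cen)-F)@n*1e3).round(1), "face",np.median([(bydepth(c,*proj(c,F+.037*R[:,0]*np.cos(t)+.037*R[:,1]*np.sin(t),T),T)-F)@n for t in np.arange(0,6.2,.3)])*1e3)
E
```

```text
22.5 f [ 0.3 -0.5 -2.1] g 39.9
rel 0.5580213343528067 0.0 [0.41647575 0.3977493  0.38667137]
21.5583
z above face [22.6 22.6 22.6 22.6 22.6 22.6 22.6 22.6 22.1 22.  21.6 22.1 21.  22.
 22.2 21.1 18.8 17.9 19.  18.5 18.9 19.1 17.7 18.2] face -2.7086637706749195
```

View pics/set.png

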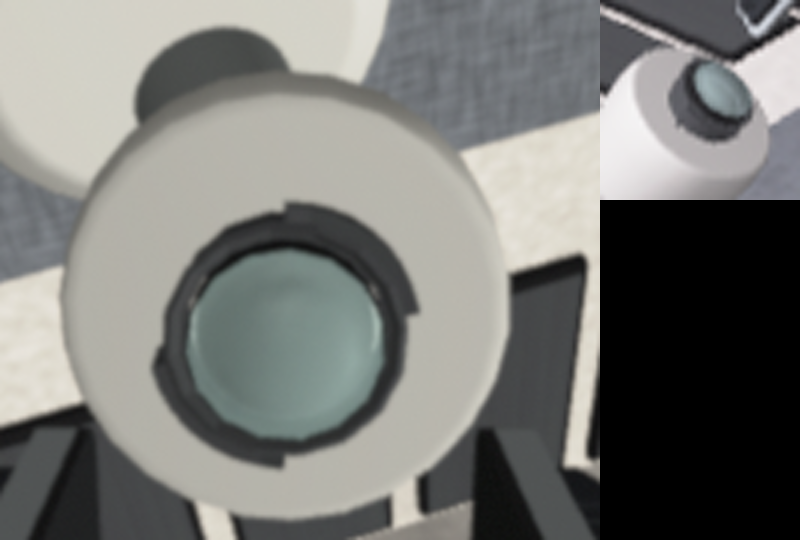

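The lens is fully seated. Its dome top is 25.3 mm and its edge 21.1 mm above the face (25 and 21 expected), and the picture shows it level and centred at about (287,345) in the crop. Now the ring.

```bash
python3 - <<'E'
from h import *
import pickle
z=np.load("cell.npz");R,F=z["R"],z["F"]; x,y=.4217,-.2179; w=np.radians(160)
env.set_gripper(1.0)
env.reach([x,y,.10],[np.pi,0,w]); print(env.state()["joint_pos"].round(2))
env.line_to([x,y,.008],feed=.1); env.hold(.1); print(env.state()["tcp_pos"],env.state()["ft_force"])
env.set_gripper(.6,60); s=env.state(); print("grip",s["width"],s["grip_force"],s["tcp_pos"],s["ft_force"])
env.line_to([x,y,.12],feed=.15); s=env.state(); print(s["width"],s["grip_force"],s["clock"])
T=toolT(); c=capture("wrist"); pickle.dump((c,T),open("w_rh.pkl","wb")); I=np.eye(4)
print("expect",proj(c,[0,0,-.010],I)); save(c,"rh",(180,250,450,450),2.9)
g0=160-100.8+15; Ft=F+0; 
for h in(.09,.05,.02,.0115):
    for g in(g0,g0-110): q=ik(*cellpose(F,R,h,g)); print(h,g,None if q is None else q.round(2))
E
```

```text
[ 1.18  0.73 -1.23  2.06  0.86  0.99  0.71]
[ 0.42205998 -0.21803586  0.00853624] [0.05496914 0.46381356 0.70608874]
grip 0.6805557334674045 62.04248847439885 [ 0.42181072 -0.21807552  0.00891583] [-3.19288506  0.39915713 11.08851732]
0.6755964770127805 64.00167496874928 25.4917
expect (np.float64(312.76293482128375), np.float64(336.65845944287366))
0.09 74.2 [ 1.12  0.56 -1.23  2.17  1.07  0.32  2.34]
0.09 -35.8 [ 1.11  0.55 -1.21  2.17  1.05  0.3   0.44]
0.05 74.2 [ 1.04  0.67 -1.23  2.17  1.39  0.38  2.04]
0.05 -35.8 [ 0.95  0.57 -1.02  2.17  1.26  0.22  0.24]
0.02 74.2 [ 1.05  0.87 -1.42  2.16  1.56  0.64  1.92]
0.02 -35.8 [ 0.85  0.6  -0.91  2.16  1.51  0.18 -0.02]
0.0115 74.2 [ 1.03  0.88 -1.4   2.16  1.59  0.64  1.9 ]
0.0115 -35.8 [ 0.83  0.61 -0.9   2.16  1.6   0.19 -0.09]
```

View pics/rh.png

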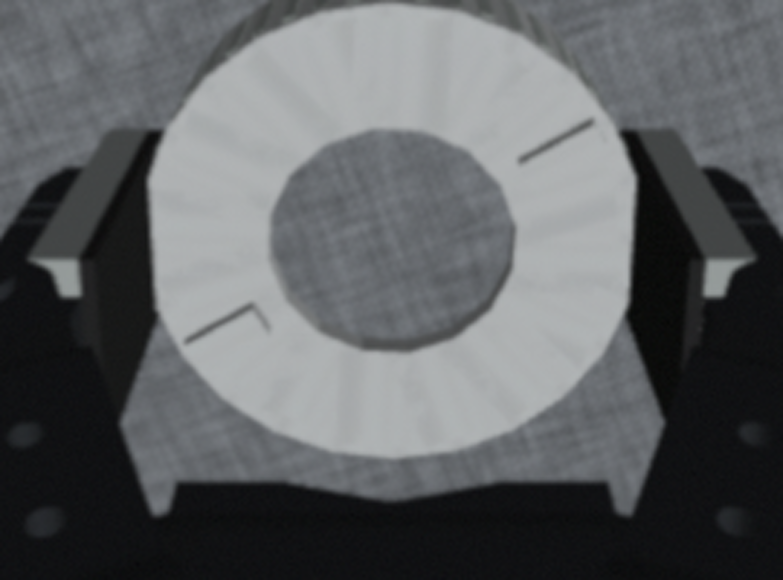

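The ring is held centred between the pads, with ribs at about crop (232,335) and (563,152). I'll measure its centre and rib angle in the tool frame.

```bash
python3 - <<'E'
from h import *
import pickle
c,T=pickle.load(open("w_rh.pkl","rb")); I=np.eye(4)
def circ(X):
    A=np.c_[2*X,np.ones(len(X))]; s=np.linalg.lstsq(A,(X**2).sum(1),rcond=None)[0]; return s[:2],np.sqrt(s[2]+s[:2]@s[:2])
g=cv2.cvtColor(c["frame"],cv2.COLOR_RGB2GRAY)
cr=lambda p:(180+p[0]/2.9,250+p[1]/2.9)
pl=lambda u,v,z=-.010: onz(c,u,v,z,I)[:2]
out=[(393,3),(300,25),(225,75),(170,140),(490,22),(560,70),(615,130),(250,405),(310,440),(393,458),(480,440),(540,400),(600,340)]
print("outer",circ(np.array([pl(*cr(p)) for p in out])))
m=(g<125).astype(np.uint8); w=np.zeros_like(m); cv2.circle(w,(315,333),50,1,-1)
k=max(cv2.findContours(m*w,cv2.RETR_EXTERNAL,cv2.CHAIN_APPROX_NONE)[0],key=cv2.contourArea)[:,0]; print("hole",circ(np.array([pl(*q) for q in k])))
for A,B in(((232,335),(563,152)),((219,322),(556,140)),((225,328),(560,146))):
    d=pl(*cr(B))-pl(*cr(A)); print("rib angle in tool deg",np.degrees(np.arctan2(d[1],d[0])),"mid",(pl(*cr(B))+pl(*cr(A)))/2)
print("tool->ring expected", "depth z",[(bydepth(c,*cr(p),I)[2]*1e3).round(1) for p in((393,80),(220,220),(570,220),(393,400))])
E
```

```text
outer (array([0.00117299, 0.00099762]), np.float64(0.02889266380819441))
hole (array([0.00106545, 0.00077116]), np.float64(0.014167368369158148))
rib angle in tool deg 58.618505488977306 mid [0.00072089 0.00101998]
rib angle in tool deg 59.32775726354696 mid [ 0.00235443 -0.00016502]
rib angle in tool deg 59.122219968067405 mid [0.00157309 0.0004265 ]
tool->ring expected depth z [np.float64(-7.3), np.float64(-7.5), np.float64(-7.8), np.float64(-7.6)]
```

Rib angle is -59° from tool x, which matches the table measurement, and the ring is about 0.5 mm off-centre. I'll place it at α = +15° and step down until it touches.

```bash
python3 - <<'E'
from h import *
import pickle
z=np.load("cell.npz");R,F=z["R"],z["F"]
_,e=cellpose(F,R,0,330); Ft=F+Ro.from_euler('xyz',e).as_matrix()[:,:2]@[-.0006,.0002]; np.savez("cellt",R=R,F=Ft)
off=(-.0005,0); g0=74
p,e=cellpose(Ft,R,.09,g0,off); env.reach(p,e); M=Ro.from_euler('xyz',e).as_matrix()
p,_=cellpose(Ft,R,.036,g0,off); env.line_to(p,feed=.1); env.hold(.3); f0=env.state()["ft_force"]; print(env.state()["joint_pos"].round(2))
for h in np.r_[np.arange(.034,.018,-.002),np.arange(.0175,.0119,-.0005)]:
    p,_=cellpose(Ft,R,h,g0,off); env.line_to(p,feed=.04); s=env.state(); f=M.T@(s["ft_force"]-f0); er=M.T@(s["tcp_pos"]-p)
    print(round(h*1e3,1),"f",f.round(1),"err",(er*1e3).round(2))
    if f[2]<-2.5 or np.linalg.norm(f)>8: break
print(s["clock"],s["joint_pos"].round(3),s["width"])
np.save("hc",h)
E
```

```text
[ 0.9   0.58 -0.98  2.16  1.37  0.21  2.04]
34.0 f [0.3 0.9 0.2] err [ 0.1   0.02 -0.  ]
32.0 f [-0.3 -0.3 -0.1] err [-0.09  0.04  0.08]
30.0 f [-0.2  0.5  0.4] err [-0.11  0.06  0.09]
28.0 f [ 0.4  0.6 -0.5] err [-0.03  0.03  0.06]
26.0 f [ 0.3 -0.2  0.7] err [-0.04  0.02  0.06]
24.0 f [-0.9  0.7  0.5] err [-0.03  0.04  0.05]
22.0 f [-0.   0.  -2.4] err [-0.01 -0.2  -0.06]
20.0 f [ 0.9 -1.6  0.3] err [ 0.5  -0.62 -0.01]
18.0 f [ 2.4 -2.7  0. ] err [ 0.62 -0.49  0.04]
17.5 f [ 4.  -3.1 -0.9] err [ 0.52 -0.46 -0.06]
17.0 f [ 3.2 -4.5 -3.2] err [ 0.53 -0.44 -0.08]
30.7 [ 0.856  0.611 -0.936  2.158  1.54   0.206  1.878] 0.6786067852144034
```

The ring slid over, with some side force pushing it toward tool (+x, -y). I'll ease it that way, then continue to the lens.

```bash
python3 - <<'E'
from h import *
z=np.load("cellt.npz");R,Ft=z["R"],z["F"]; g0=74; off=np.array([-.0005,0])
_,e=cellpose(Ft,R,0,g0); M=Ro.from_euler('xyz',e).as_matrix()
def go(h,off):
    p,_=cellpose(Ft,R,h,g0,off); env.line_to(p,feed=.03); s=env.state(); f=M.T@s["ft_force"]; print(round(h*1e3,1),(off*1e3).round(2),"f",f.round(1),"err",((M.T@(s["tcp_pos"]-p))*1e3).round(2),"tq",(M.T@s["torque"]).round(2)); return f
go(.017,off)
for k in range(4):
    off=off+[.0003,-.0003]; f=go(.017,off)
for h in np.arange(.0165,.0119,-.0005):
    f=go(h,off)
    if f[2]<-4.5: break
np.savez("rs",h=h,off=off); print(env.state()["clock"])
E
```

```text
17.0 [-0.5  0. ] f [ 4.2 -3.5 -1.3] err [ 0.5  -0.42 -0.08] tq [ 0.4   1.1  -0.04]
17.0 [-0.2 -0.3] f [ 3.4 -3.8 -2.2] err [ 0.21 -0.17 -0.05] tq [0.32 1.11 0.01]
17.0 [ 0.1 -0.6] f [ 2.9 -3.8 -1.8] err [-0.03  0.12  0.01] tq [ 0.15  0.99 -0.01]
17.0 [ 0.4 -0.9] f [ 2.5 -2.1 -1.6] err [-0.32  0.39  0.06] tq [-0.08  0.7  -0.01]
17.0 [ 0.7 -1.2] f [ 0.  -0.9  0. ] err [-0.54  0.58  0.11] tq [-0.49  0.38  0.  ]
16.5 [ 0.7 -1.2] f [ 0.6 -0.4  0.2] err [-0.49  0.46  0.1 ] tq [-0.67  0.19  0.02]
16.0 [ 0.7 -1.2] f [-0.3  0.7  0.1] err [-0.18  0.15  0.06] tq [-0.62  0.14 -0.01]
15.5 [ 0.7 -1.2] f [-0.4  0.6  0.3] err [-0.05  0.02  0.04] tq [-0.64  0.18  0.03]
15.0 [ 0.7 -1.2] f [0.2 1.2 1.1] err [-0.01  0.01  0.02] tq [-0.69  0.17  0.06]
14.5 [ 0.7 -1.2] f [-0.4 -0.1  0.1] err [-0.01 -0.01  0.01] tq [-0.62  0.14 -0.03]
14.0 [ 0.7 -1.2] f [0.5 0.1 0.2] err [-0.01  0.03  0.03] tq [-0.61  0.16 -0.04]
13.5 [ 0.7 -1.2] f [ 0.1  0.9 -0.1] err [ 0.02 -0.02 -0.03] tq [-0.61  0.26 -0.  ]
13.0 [ 0.7 -1.2] f [-0.2  1.4 -1.9] err [ 0.03 -0.02 -0.02] tq [-0.64  0.17 -0.02]
12.5 [ 0.7 -1.2] f [-0.1  0.9 -2.5] err [-0.02 -0.02  0.  ] tq [-0.63  0.19  0.04]
12.0 [ 0.7 -1.2] f [ 0.1 -0.1 -3.4] err [ 0.01 -0.06 -0.02] tq [-0.61  0.2   0.01]
34.45
```

Side forces are gone, and the spring-like contact shows the ring resting on the lens, with contact at h ≈ 13.2. Next I'll press a little and screw clockwise, watching forces.

```bash
cat > screw.py <<'E'
from h import *
z=np.load("cellt.npz");R,Ft=z["R"],z["F"]
_,e=cellpose(Ft,R,0,74); M=Ro.from_euler('xyz',e).as_matrix(); C=Ft+M[:,:2]@[.0012,-.0012]
np.savez("cell2",R=R,F=C); off=np.array([-.0005,0])
def hh(al): return .0132-np.clip(np.interp(al,[-71,-20],[.0028,.0018]),0,.003)
p,_=cellpose(C,R,hh(15),74,off); env.line_to(p,feed=.03)
for al in np.r_[np.arange(7,-80,-8),-82,-85,-88,-90,-92,-94]:
    g=al+59; p,e=cellpose(C,R,hh(al),g,off); q=ik(p,e); s=env.state()
    d=None if q is None else np.abs(q-s["joint_pos"]).max()
    if q is None or d>.35: print("ik",al,q); break
    env.move_j(q); s=env.state(); M=Ro.from_euler('xyz',e).as_matrix(); f=M.T@s["ft_force"]; t=M.T@s["torque"]
    ga=Ro.from_euler('xyz',s["ee_rot"]).as_matrix()[:,0]@R; print(al,"act",np.degrees(np.arctan2(ga[1],ga[0])).round(1)-59,"f",f.round(1),"t",t.round(2),"err",(M.T@(s["tcp_pos"]-p)*1e3).round(2))
    if np.linalg.norm(f)>18 or abs(t[2])>1.2: print("stop");break
print(s["clock"],s["joint_pos"].round(2),s["width"])
E
python3 screw.py
```

```text
7 act 7.200000000000003 f [-0.6  1.1 -4.2] t [-0.55  0.23  0.02] err [-0.01  0.03 -0.01]
-1 act -0.7000000000000028 f [ 0.5 -0.2 -4.2] t [-0.55  0.34  0.08] err [0.   0.03 0.  ]
-9 act -8.600000000000001 f [ 0.3 -0.1 -3.7] t [-0.54  0.39  0.07] err [ 0.02  0.01 -0.01]
-17 act -16.6 f [-0.6  0.6 -4.1] t [-0.48  0.48  0.02] err [0.04 0.02 0.01]
-25 act -24.6 f [-0.5  0.2 -3.7] t [-0.32  0.54  0.01] err [ 0.02 -0.    0.01]
-33 act -32.5 f [-0.4  0.2 -4.6] t [-0.28  0.6   0.02] err [ 0.04  0.02 -0.  ]
-41 act -40.5 f [ 0.4  0.2 -4.6] t [-0.14  0.57 -0.01] err [ 0.02 -0.03 -0.  ]
-49 act -48.5 f [-0.1  0.4 -5.1] t [-0.07  0.72  0.09] err [ 0.02 -0.04 -0.02]
-57 act -56.5 f [ 0.3  0.  -5.5] t [ 0.02  0.6  -0.02] err [-0.   -0.01 -0.03]
-65 act -64.5 f [ 0.6 -0.2 -5.7] t [0.11 0.68 0.04] err [ 0.03 -0.02 -0.01]
-73 act -72.5 f [-0.8  0.1 -4.7] t [ 0.2   0.66 -0.03] err [ 0.   -0.04 -0.02]
-82 act -81.5 f [ 0.4 -0.8 -5.8] t [0.31 0.62 0.02] err [ 0.03 -0.02 -0.  ]
-85 act -84.7 f [ 0.5  0.1 -5.5] t [0.37 0.62 0.02] err [-0.   -0.04 -0.02]
-88 act -87.8 f [-0.1 -0.4 -5.1] t [0.36 0.57 0.  ] err [ 0.   -0.03  0.01]
-90 act -89.9 f [ 0.9 -0.6 -5.3] t [ 0.4   0.68 -0.08] err [ 0.14 -0.06 -0.  ]
-92 act -91.9 f [ 2.1 -1.2 -6.5] t [ 0.59  0.92 -0.35] err [ 0.36 -0.12  0.01]
-94 act -93.8 f [ 3.1 -1.7 -5.7] t [ 0.73  1.02 -0.93] err [ 0.5  -0.14  0.01]
39.0667 [ 0.91  0.68 -1.05  2.15  1.57  0.3  -0.03] 0.67770572949121
```

The stop was met at -92…-94° with torque rising to 0.9 N m, so it's snug. Release and look.

```bash
python3 - <<'E'
from h import *
import pickle
z=np.load("cell2.npz");R,C=z["R"],z["F"]
env.set_gripper(1.0); s=env.state(); print(s["ft_force"],s["width"])
p,_=cellpose(C,R,.11,-35,(-.0005,0)); env.line_to(p,feed=.12); env.hold(.2); s=env.state(); print(s["clock"])
T=toolT(); c=capture("wrist"); pickle.dump((c,T),open("w_end.pkl","wb"))
save(c,"end",(215,140,415,330),3)
n=R[:,2]; f=lambda h,r:np.median([(bydepth(c,*proj(c,C+h*n+r*(R[:,0]*np.cos(t)+R[:,1]*np.sin(t)),T),T)-C)@n for t in np.arange(0,6.2,.25)])*1e3
print("flange",f(.0215,.0225),"face",f(0,.039),"dome",f(.022,0.001))
E
```

```text
[-0.09025402 -0.1808765   0.47054433] 0.9992585356466062
40.6417
flange 18.578295545935553 face -2.6261214637277246 dome 19.88077160063681
```

View pics/end.png

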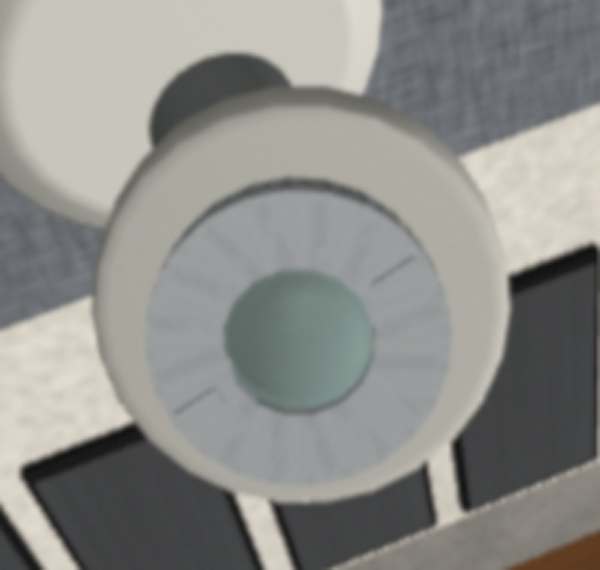

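The ring sits level over the lens: the flange is 21.2 mm and the dome 22.5 mm above the face (21.5 and 22.5 expected), and the ribs at crop (195,400) and (393,271) are at the stop angle. Handing in.

```bash
python3 -c "
from h import *
print(env.hand_in())"
```

```text
the job is handed in; nothing more can be done
None
```

The lens is seated dome up in the projector's cell and the retaining ring is screwed down clockwise to its stop, holding the lens pressed down; I handed the job in about 41 s into the 66 s limit.

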